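# Steady the pendant hook and hang the tote

## Robot

A 7-joint arm with a two-finger parallel gripper is mounted at the origin on the work surface. World frame = base frame: x ahead of the robot, y to its left, z up, the work surface at z = 0. Lengths are in m, angles in rad, forces in N, time in s.
With the tool pointing down it reaches from about 0.4 to 0.85 m from the base axis. Payload 10.4 kg.
Tool frame: the origin (TCP) lies midway between the tips of the shut fingers; the grasp point (between the pads) lies 19 mm behind it; z points along the fingers, y is the line along which they close (so a half turn about z gives the same grasp; the last joint's range is limited). The gripper opens to 87 mm and grips with 3 to 60 N. Pads are 19 mm wide; open, the fingers measure 117 mm over their backs; the gripper's body (75 mm by 190 mm) begins 51 mm behind the grasp point.
Start: joints at [-1.303, 0.332, -0.065, 1.46, 0.022, 1.35, -0.088], TCP at [0.179, 0.599, 0.223] pointing down, gripper open.
Joint ranges: [-2.6, 2.6], [-0.5, 2.12], [-1.47, 1.34], [0.16, 2.42], [-1.27, 4.41], [0.06, 2.06], [-2.6, 2.6]. Speed limits (rad/s): [2.22, 2.22, 2.79, 2.79, 3.14, 3.14, 3.14].

## Interface

Orientations are given as [roll, pitch, yaw] about the fixed x, y, z axes, in that order (R = Rz(yaw) Ry(pitch) Rx(roll)).
In Python, from station import env gives the robot as it stands.
- The arm moves only by the tool arm_command, never from a script. Its argument "increments" is a list of rows, each an object with "dr": the turn, a rotation vector about the tool's x, y, z as a fraction of full scale, a list of three; "slide": the shift along the tool's x, y, z as a fraction of full scale, a list of three; "jaw": the opening, from -1 (shut) to 1 (fully open). In form: [{"dr": [wx, wy, wz], "slide": [dx, dy, dz], "jaw": jaw}, ...]. A call has 1 to 10 rows; each row is the pose to reach, as a shift and turn from the pose commanded when the call began, along the tool's axes at that moment; what a row does not reach only later rows make up. Full scale, the value 1, is 250 mm for a shift and 45 degrees for a turn. A row lasts 1/8 s, in which the tool goes at most 62.5 mm and 10.7 degrees, less where a joint would pass 70% of its speed; a pose out of reach is approached as far as the arm can. A call with a number of a shift or a turn outside -1 to 1 is refused whole. A call with a gripper value outside its range is refused whole. The fingers move at their own pace and stop on an object; "squeeze" is the grip in N (left out, the last holds). Time passes only in rows, so rows that repeat a pose let the fingers close. It gives the time, the measured TCP pose, the force, the opening and the grip force at its end, in the units of the state.
- env.observe(): the state, without advancing time (a new reading comes with each control period).
- env.capture(name): name is "scene" or "top"; returns a dict with "img" (384x512x3 uint8, red, green, blue), "range_z" (384x512 float32, m along the optical axis (not along the pixel's ray), 0 where there is no reading), "K" (3x3 intrinsics, pixels), "distortion" ([k1, k2, p1, p2, k3] as OpenCV has them; the pictures are not rectified), "camera_from_world" (4x4, takes a point from world to camera coordinates). Camera axes: x right, y down, z forward; pixel columns grow to the right and rows downward; lengths in m; the calibration is good to about 2 mm. A picture is of the moment at which its call begins.
- env.close_job(): hands the job in; it is judged then, once.
Trained networks look in a picture, given as the dict that the camera call returned (one of the last four; its "shot" number tells which), for a name from the list of things; names that differ only in an ending like _2 or _b are one class to them, and where a whole thing is asked for, a point or a joint stands for the part that bears it (a point fixed in the world has none). Each returns a list of dicts, best first, with "score" (0 to 1); they miss things now and then, are a little off and sometimes report something else, mostly with a low value. They report only what shows in the picture. A call takes as long as a camera call.
- env.boxes_of(picture, name): "rect" ([left, top, right, bottom] in pixels, round what is visible of it).
- env.trace(picture, name): "region" (384x512 bool, what is visible of it) and "rect" ([left, top, right, bottom] in pixels, round what is visible of it).
- env.mark_of(picture, name): "uv" ([column, row] in pixels: a listed point, or the origin of a listed thing).
The state is a dict: "time_s": time; "q": joint angles; "qd": joint speeds; "joint_torque": joint torques, N m; "ee_pos": TCP position; "tool_rot": TCP orientation; "ft_force": force on the tool from outside, world axes, zero at the start; "ft_torque": the same for the moment, N m; "finger_gap": finger opening in m; "grasp_force": force on a finger pad.
Only numpy, scipy, OpenCV 4.12 (cv2) and the standard library are available. Lean on these libraries where they do the work, as an engineer would, in place of code of your own. Each camera call takes 0.05 s, during which the arm holds its last target. There are 200 camera calls.

## Task

The hook on the stand is swinging: touch it with the fingertips to calm it, and let go so that it hangs still by itself before you pick anything up. Then take the small rectangular tote with the slotted strap (not the round pot), keep it upright, hang it by its slot on the hook and leave it hanging there quietly.

Things in the scene. Friction and masses are not known exactly. Their poses are not given: they have to be found in the camera images.
- hook_seat (a point): Top of the steel hook's level arm, at its middle; swings with the hook. 10 mm round bar: the shank hangs from a pivot 135 mm above and 65 mm behind (+x) this point; the arm runs 100 mm from the shank to -x and ends in a tip raised 12 mm, 46 mm ahead of this point. y: direction of swing; yaw: the stand's. A bracket 340 mm up runs 100 mm back from the pivot, then 120 mm to +y to the post.
- drop_hook (a joint): Swing of the hook about its level pivot axis (along x of hook_seat), rad: 0 hanging straight down, positive when the lower end is to +y of hook_seat. Nearly frictionless: left alone it swings on for over half a minute, period about 0.7 s, at first up to 0.4 rad (55 mm at the arm). The hook weighs 0.25 kg.
- tote_grip (a point): Centre of the grip tab topping the tote's strap, 143 mm above the tote's underside. Tab: 40 mm wide along y, 8 mm thick along x, free from 118 to 167 mm up. The tote is an open bare-metal rectangular tray, 70 (x) by 110 (y) by 45 mm high, 0.2 to 0.4 kg, with an upright strap across its middle. Leave the round pot with a solid strap.
- tote_slot (a point): Highest point inside the slot of the tote's strap, 35 mm straight below tote_grip. The slot goes through the 8 mm strap along x, 48 mm wide along y and 53 mm high; its upper edge is a shallow upside-down V, 7 mm deep, that centres itself on a bar. The strap there is 64 mm wide.

How it is judged:
On the way, in this order (a step that is already met when the one before it is completed fails the run):
1. the fingers touch the swinging hook (contact force between the fingers and drop_hook above 0.03 N).
2. let go, the hook hangs still (within 0.07 rad of straight down for a second) while the tote is still where it stood (value of joint drop_hook between -0.07 and 0.07 rad and contact force between the fingers and drop_hook below 0.01 N and distance of tote_grip from where it was at the start of the episode below 0.02 m), for 1 s.
At the end, for the whole second after the job is handed in: The tote hangs upright (within 0.25 rad) with the top of its slot resting on the hook's arm between shank and tip (slot top within 12 mm in height and 18 mm sideways of the seat, from 36 mm in front of it to 55 mm behind it), released, the hook swinging no more than 0.12 rad from straight down (x of tote_slot in the frame of hook_seat between -0.036 and 0.055 m and y of tote_slot in the frame of hook_seat between -0.018 and 0.018 m and z of tote_slot in the frame of hook_seat between -0.012 and 0.012 m and angle between tote_grip's own z axis and vertical below 0.25 rad and value of joint drop_hook between -0.12 and 0.12 rad); the robot touches nothing.
It fails at once if the tote is tipped by more than 0.7 rad (angle between tote_grip's own z axis and vertical above 0.7 rad).
It also fails if it takes over 72 s, if anything falls off the work surface, if the arm or the gripper's body presses on something with over 40 N, if the wrist force passes 120 N, or if a joint passes its speed limit or range.

## Working session

There is one attempt and no reset: what is moved stays moved. The work goes in short steps, Python scripts to look and compute and a tool call to move; the robot and the scene stay as the last step left them, time stands still between calls to the robot, and variables do not carry over. Pictures are saved under pics/ and viewed, at most 10 in all, crops included, and the job is handed in when it is done.

Besides the shell and the picture viewer there is one more tool, called after "Request:" by a JSON object that holds its "op" and its "data". arm_command: Moves the arm, as the interface text tells. Its arguments: {"type":"object","properties":{"increments":{"type":"array"},"squeeze":{"type":"number"}},"required":["increments"]}

```bash
ls; mkdir -p pics; cat > h.py <<'E'
import numpy as np, cv2
from station import env
from scipy.spatial.transform import Rotation as R
def world(p,uv,z=None):
    """pixel(s)+depth along axis -> world"""
    uv=np.atleast_2d(np.asarray(uv,float))
    n=cv2.undistortPoints(uv[:,None],np.array(p['K']),np.array(p['distortion']))[:,0]
    if z is None: z=np.array([p['range_z'][int(round(v)),int(round(u))] for u,v in uv])
    c=np.c_[n*np.reshape(z,(-1,1)),np.reshape(z,(-1,1))*np.ones((len(n),1))]
    T=np.linalg.inv(np.array(p['camera_from_world'])); return c@T[:3,:3].T+T[:3,3]
def ray(p,uv):
    T=np.linalg.inv(np.array(p['camera_from_world'])); a=world(p,uv,[1.0])[0]; o=T[:3,3]; d=a-o; return o,d/np.linalg.norm(d)
def tri(p1,u1,p2,u2):
    o1,d1=ray(p1,u1);o2,d2=ray(p2,u2)
    s=np.linalg.lstsq(np.c_[d1,-d2],o2-o1,rcond=None)[0]
    a=o1+s[0]*d1;b=o2+s[1]*d2; return (a+b)/2,np.linalg.norm(a-b)
def cloud(p,m):
    v,u=np.nonzero(m&(p['range_z']>0)); return world(p,np.c_[u,v],p['range_z'][v,u])
def save(p,n,box=None,s=1):
    im=p['img'][...,::-1]
    if box: im=im[box[1]:box[3],box[0]:box[2]]
    cv2.imwrite('pics/'+n,cv2.resize(im,None,fx=s,fy=s))
E
python3 - <<'E'
from h import *
np.set_printoptions(precision=4,suppress=True)
print(env.observe())
P={}
for n in('scene','top'):
    p=env.capture(n);P[n]=p
    T=np.linalg.inv(p['camera_from_world']);print(n,T[:3,3],T[:3,2])
    for k in('hook_seat','tote_grip','tote_slot'):
        r=env.mark_of(p,k);print(k,[(x['uv'],round(x['score'],2),world(p,[x['uv']])[0]) for x in r[:3]])
    for k in('drop_hook','tote_grip'):
        for x in env.trace(p,k)[:2]:
            c=cloud(p,x['region']);print(k,x['rect'],round(x['score'],2),len(c),c.min(0),c.max(0),np.median(c,0))
im=np.vstack([P['scene']['img'],P['top']['img']])
save(P['scene'],'s0.png',None,1.5);save(P['top'],'t0.png',None,1.5)
E
```

```text
pics
{'time_s': 0.0, 'q': array([-1.3026,  0.3329, -0.0647,  1.461 ,  0.0216,  1.3499, -0.0885]), 'qd': array([-0.0006,  0.001 ,  0.0007,  0.0009, -0.0001,  0.0011, -0.0015]), 'joint_torque': array([  0.    , -62.3269,   0.0243, -38.9875,  -0.0614,   0.0401,
         0.0001]), 'ee_pos': array([0.1791, 0.5984, 0.2217]), 'tool_rot': array([-3.1401,  0.0001,  2.8507]), 'ft_force': array([ 0.3029, -0.0813,  0.4799]), 'ft_torque': array([-0.0197,  0.0663,  0.0228]), 'grasp_force': 0.0, 'finger_gap': 0.0868666368692559}
scene [1.3626 0.4002 0.9287] [-0.7264 -0.3473 -0.5931]
hook_seat [([369.4, 246.9], 0.69, array([0.5717, 0.3051, 0.2074]))]
tote_grip [([212.2, 222.6], 0.86, array([ 0.5976, -0.1036,  0.1363]))]
tote_slot [([212.2, 231.0], 0.79, array([ 0.5006, -0.1693,  0.0013]))]
drop_hook [352.8, 213.4, 381.9, 272.2] 0.74 267 [ 0.3086  0.2392 -0.0009] [0.7381 0.3222 0.3524] [0.6404 0.2961 0.2232]
tote_grip [190.3, 214.0, 234.9, 268.8] 0.82 1666 [ 0.4143 -0.2487 -0.0024] [ 0.6493 -0.0467  0.172 ] [ 0.5999 -0.1101  0.0381]
top [ 0.4745 -0.028   1.3139] [ 0.0778  0.021  -0.9967]
hook_seat [([115.0, 190.2], 0.7, array([0.5759, 0.3295, 0.2069]))]
tote_grip [([292.6, 188.0], 0.91, array([ 0.5938, -0.1015,  0.1679]))]
tote_slot [([295.4, 191.2], 0.96, array([ 0.5913, -0.1124,  0.1128]))]
drop_hook [108.2, 150.5, 127.4, 208.9] 0.73 291 [ 0.5369  0.2855 -0.0009] [0.6984 0.4071 0.353 ] [0.6328 0.3186 0.2125]
tote_grip [269.7, 175.9, 314.8, 212.6] 0.67 1084 [ 0.5444 -0.1737 -0.0052] [ 0.6434 -0.0477  0.1716] [ 0.5939 -0.1084  0.0056]
```

View pics/s0.png

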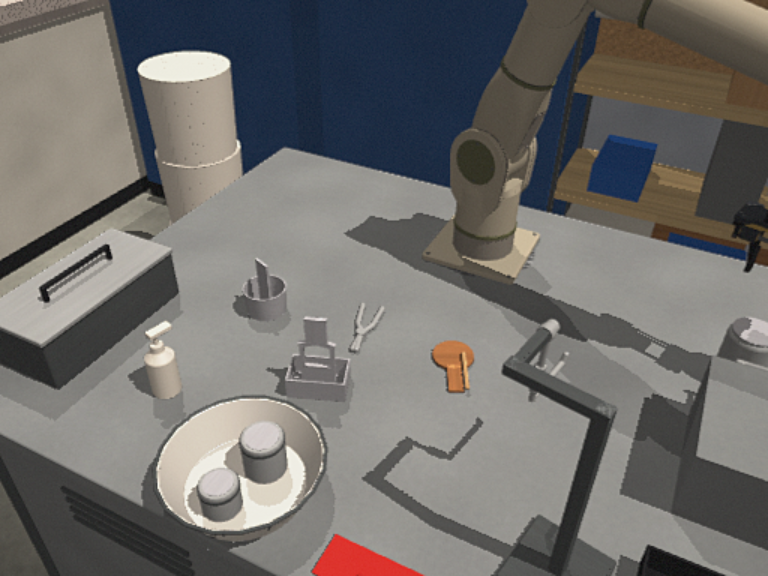

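View pics/t0.png

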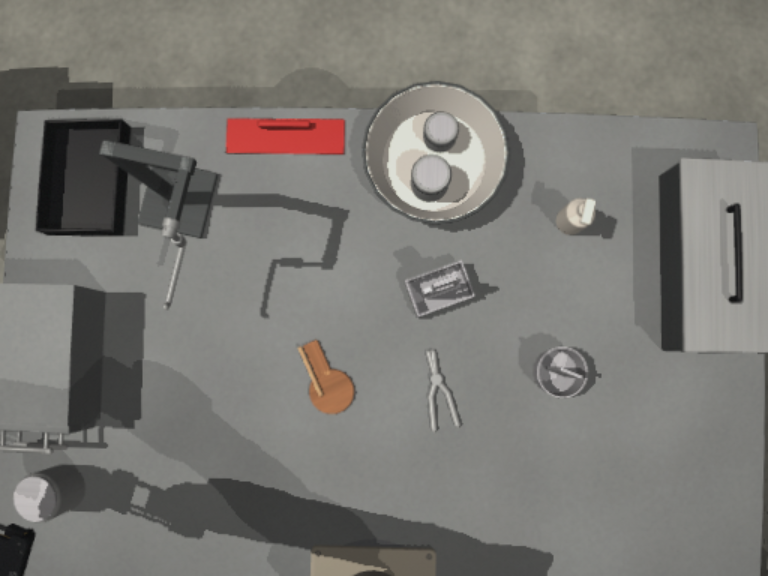

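```bash
python3 - <<'E'
from h import *
np.set_printoptions(precision=4,suppress=True)
# hook motion, bracket yaw
for i in range(7):
    p=env.capture('top')
    m=env.trace(p,'drop_hook')
    r=env.mark_of(p,'hook_seat')
    print(env.observe()['time_s'],[ (np.round(x['uv'],1),world(p,[x['uv']])[0]) for x in r[:1]])
    for x in m[:1]:
        c=cloud(p,x['region']); a=c[(c[:,2]>.19)&(c[:,2]<.24)]; b=c[(c[:,2]>.3)]
        if len(a)>5:
            d=np.linalg.svd(a[:,:2]-a[:,:2].mean(0),full_matrices=False)[2][0]; print(' arm',len(a),a.mean(0),a.min(0),a.max(0),np.degrees(np.arctan2(d[1],d[0])))
        if len(b): print(' up',len(b),b.mean(0),b.min(0),b.max(0))
m=np.zeros((384,512),bool); m[90:260,30:200]=1
c=cloud(p,m); b=c[(c[:,2]>.31)]
np.save('b.npy',c)
print(len(b),b.min(0),b.max(0))
t=env.trace(p,'tote_grip')[0]; c=cloud(p,t['region'])
for lo,hi in((.15,.18),(.03,.055)):
    a=c[(c[:,2]>lo)&(c[:,2]<hi)]; 
    print(lo,len(a),a.mean(0),cv2.minAreaRect(a[:,:2].astype(np.float32)*1000))
E
```

```text
0.75 [(array([135. , 193.5]), array([0.5687, 0.2792, 0.2082]))]
 arm 207 [0.5848 0.2704 0.212 ] [0.528  0.2581 0.2026] [0.6392 0.2875 0.2389] 168.3122103383714
 up 82 [0.6392 0.2897 0.3355] [0.6331 0.2795 0.3011] [0.6448 0.304  0.3528]
0.9 [(array([115. , 188.4]), array([0.5802, 0.3294, 0.2079]))]
 arm 182 [0.5947 0.3261 0.2083] [0.539  0.3029 0.1998] [0.6472 0.3412 0.2396] 166.7604692394502
 up 69 [0.6396 0.294  0.3454] [0.6319 0.2852 0.3024] [0.6471 0.3044 0.352 ]
1.05 [(array([108. , 188.8]), array([0.5982, 0.4161, 0.0034]))]
 arm 189 [0.5925 0.3493 0.2122] [0.5408 0.3253 0.2055] [0.6447 0.3623 0.2379] 168.75845755383386
 up 72 [0.64   0.2946 0.3466] [0.632  0.286  0.3358] [0.6488 0.3067 0.3526]
1.2 [(array([128.1, 192. ]), array([0.5902, 0.3568, 0.0021]))]
 arm 161 [0.5955 0.2982 0.2081] [0.5328 0.2834 0.1982] [0.6453 0.3137 0.2388] 168.04500468750612
 up 74 [0.6397 0.293  0.3395] [0.6323 0.2863 0.3001] [0.6466 0.3041 0.3544]
1.35 [(array([138.7, 194.7]), array([0.5658, 0.2692, 0.2108]))]
 arm 220 [0.5823 0.2615 0.2148] [0.5236 0.2482 0.2043] [0.6393 0.2798 0.2397] 168.5135518928
[... 179 characters left out ...]
5324 0.2789 0.1982] [0.6462 0.3074 0.2398] 167.95310009379708
 up 86 [0.6396 0.2927 0.3383] [0.632  0.2858 0.3007] [0.6469 0.3041 0.3528]
1.65 [(array([104.2, 188. ]), array([0.6002, 0.4273, 0.004 ]))]
 arm 183 [0.5924 0.3461 0.2109] [0.5407 0.3233 0.2017] [0.6426 0.3627 0.2288] 168.74434284374752
 up 75 [0.6404 0.2941 0.3476] [0.6321 0.2849 0.3368] [0.6488 0.3064 0.353 ]
1155 [0.6321 0.2634 0.3105] [0.7728 0.4057 0.3563]
0.15 61 [ 0.5951 -0.1096  0.1659] ((595.2329711914062, -109.79188537597656), (8.10737419128418, 39.59922790527344), 22.129915237426758)
0.03 205 [ 0.5977 -0.1097  0.0437] ((595.5155029296875, -109.98003387451172), (70.01712799072266, 110.71615600585938), 20.967588424682617)
```

The pictures show the tote at about (440,288) in the 1.5x top view and the round pot at (563,372). The swinging hook arm runs from (178,240) to (167,307), and the bracket is behind it. A tall grey box at (40,360) lies between the gripper and the hook, so I'm checking its height and working out the moves.

```bash
cat >> h.py <<'E'
def go(x,y,z,yawdeg):
    s=env.observe(); A=R.from_euler('xyz',s['tool_rot']); B=R.from_euler('xyz',[np.pi,0,np.radians(yawdeg)])
    d=A.inv().apply(np.array([x,y,z])-s['ee_pos'])/.25; w=(A.inv()*B).as_rotvec()/np.radians(45)
    print('go',np.round(d,3),'dr',np.round(w,3),'rows>=',np.round(np.linalg.norm(d)*.25/.0625,1),np.round(np.linalg.norm(w)*45/10.7,1))
def st():
    s=env.observe(); print(s['time_s'],np.round(s['ee_pos'],4),np.round(np.degrees(s['tool_rot']),2),s['ft_force'].round(2),s['finger_gap'].round(4),s['grasp_force'])
E
python3 - <<'E'
from h import *
c=np.load('b.npy')
p=env.capture('top'); m=np.zeros((384,512),bool); m[180:310,0:80]=1
c=cloud(p,m); c=c[c[:,2]>.05]
for lo in np.arange(.05,.4,.05):
    a=c[(c[:,2]>lo)&(c[:,2]<=lo+.05)]
    if len(a)>20: print(lo,len(a),a.min(0).round(3),a.max(0).round(3))
st(); go(.35,.45,.36,168.3); go(.557,.31,.27,168.3)
E
```

```text
0.05 794 [0.282 0.526 0.05 ] [0.58 0.68 0.1 ]
0.1 5475 [0.28  0.526 0.1  ] [0.581 0.677 0.149]Traceback (most recent call last):
  File "<stdin>", line 8, in <module>
  File "h.py", line 28, in st
    s=env.observe(); print(s['time_s'],np.round(s['ee_pos'],4),np.round(np.degrees(s['tool_rot']),2),s['ft_force'].round(2),s['finger_gap'].round(4),s['grasp_force'])
                                                                                                                            ^^^^^^^^^^^^^^^^^^^^^
AttributeError: 'float' object has no attribute 'round'
```

```bash
sed -i "s/s\['finger_gap'\].round(4)/round(s['finger_gap'],4)/" h.py; python3 - <<'E'
from h import *
st(); go(.37,.455,.30,168.3)
E
```

```text
1.75 [0.1792 0.5988 0.2226] [180.    -0.   163.34] [0.56 0.76 0.12] 0.0869 0.0
go [-0.896 -0.332 -0.31 ] dr [ 0.   -0.   -0.11] rows>= 4.0 0.5
```

Request:
{"op": "arm_command", "data": {"increments": [{"dr": [0,0,-0.11],"slide": [-0.2,-0.08,-0.2],"jaw": 1},{"dr": [0,0,-0.11],"slide": [-0.4,-0.15,-0.31],"jaw": 1},{"dr": [0,0,-0.11],"slide": [-0.62,-0.23,-0.31],"jaw": 1},{"dr": [0,0,-0.11],"slide": [-0.8,-0.3,-0.31],"jaw": 1},{"dr": [0,0,-0.11],"slide": [-0.896,-0.332,-0.31],"jaw": 1},{"dr": [0,0,-0.11],"slide": [-0.896,-0.332,-0.31],"jaw": 1}]}}

```text
time_s: 2.5
ee_pos: [0.3719, 0.4535, 0.3002]
tool_rot: [3.142, 0.001, 2.933]
ft_force: [0.0, 0.3, 0.2]
finger_gap: 0.087
grasp_force: 0.0
```

```bash
python3 - <<'E'
from h import *
st(); go(.557,.31,.27,168.3)
E
```

```text
2.5 [0.3719 0.4535 0.3002] [1.8000e+02 4.0000e-02 1.6806e+02] [0.02 0.33 0.16] 0.087 0.0
go [-0.843 -0.408  0.122] dr [ 0.     0.001 -0.005] rows>= 3.8 0.0
```

Request:
{"op": "arm_command", "data": {"increments": [{"dr": [0,0,0],"slide": [-0.21,-0.1,0.02],"jaw": 1},{"dr": [0,0,0],"slide": [-0.42,-0.2,0.04],"jaw": 1},{"dr": [0,0,0],"slide": [-0.63,-0.305,0.08],"jaw": 1},{"dr": [0,0,0],"slide": [-0.8,-0.39,0.1],"jaw": 1},{"dr": [0,0,-0.005],"slide": [-0.843,-0.408,0.122],"jaw": 1},{"dr": [0,0,-0.005],"slide": [-0.843,-0.408,0.122],"jaw": 1}]}}

```text
time_s: 3.25
ee_pos: [0.5549, 0.3134, 0.2688]
tool_rot: [-3.141, -0.001, 2.942]
ft_force: [-0.8, 0.7, 0.2]
finger_gap: 0.087
grasp_force: 0.0
```

```bash
python3 - <<'E'
from h import *
st(); go(.557,.31,.181,168.3)
ps=[]
for i in range(8):
    t=env.observe()['time_s'];
    n='scene'; p=env.capture(n)
    for x in env.trace(p,'drop_hook')[:1]:
        c=cloud(p,x['region']); a=c[(c[:,2]>.19)&(c[:,2]<.24)&(c[:,0]<.63)&(c[:,0]>.5)]
        r=np.array([-.2045,-.9789]) # -hook y axis? sign fixed below
        yv=(a[:,:2]-[.577,.306])@np.array([.203,.979]); print(round(t,3),len(a),np.median(yv).round(4))
save(p,'s1.png',(256,120,512,384),2.2)
st()
E
```

```text
3.25 [0.5549 0.3134 0.2688] [-1.7998e+02 -8.0000e-02  1.6855e+02] [-0.75  0.72  0.25] 0.087 0.0
go [-0.011 -0.011  0.351] dr [-0.    -0.002  0.006] rows>= 1.4 0.0
3.25 4 -0.0362
3.35 78 -0.0218
3.45 86 0.0132
3.55 81 0.04
3.65 86 0.0381
3.75 82 0.0085
3.85 71 -0.0249
3.95 46 -0.0349
4.05 [0.5557 0.3124 0.2695] [180.    -0.   168.51] [ 0.17 -0.28 -0.13] 0.0874 0.0
```

Request:
{"op": "arm_command", "data": {"increments": [{"dr": [0,0,0],"slide": [-0.01,-0.01,0.25],"jaw": 1},{"dr": [0,0,0],"slide": [-0.01,-0.01,0.35],"jaw": 1},{"dr": [0,0,0],"slide": [-0.01,-0.01,0.35],"jaw": 0.6},{"dr": [0,0,0],"slide": [-0.01,-0.01,0.35],"jaw": 0.3},{"dr": [0,0,0],"slide": [-0.01,-0.01,0.35],"jaw": 0},{"dr": [0,0,0],"slide": [-0.01,-0.01,0.35],"jaw": -0.3},{"dr": [0,0,0],"slide": [-0.01,-0.01,0.35],"jaw": -0.5},{"dr": [0,0,0],"slide": [-0.01,-0.01,0.35],"jaw": -0.6},{"dr": [0,0,0],"slide": [-0.01,-0.01,0.35],"jaw": -0.65},{"dr": [0,0,0],"slide": [-0.01,-0.01,0.35],"jaw": -0.65}], "squeeze": 3}}

```text
time_s: 5.3
ee_pos: [0.5576, 0.3094, 0.182]
tool_rot: [3.142, -0.0, 2.941]
ft_force: [-0.6, 0.0, 0.5]
finger_gap: 0.018
grasp_force: 0.0
```

Request:
{"op": "arm_command", "data": {"increments": [{"dr": [0,0,0],"slide": [0,0,0],"jaw": -0.68},{"dr": [0,0,0],"slide": [0,0,0],"jaw": -0.72},{"dr": [0,0,0],"slide": [0,0,0],"jaw": -0.9},{"dr": [0,0,0],"slide": [0,0,0],"jaw": -0.9}]}}

```text
time_s: 5.8
ee_pos: [0.5576, 0.3095, 0.1821]
tool_rot: [3.141, 0.0, 2.941]
ft_force: [0.1, 0.5, 0.1]
finger_gap: 0.0096
grasp_force: 3.0
```

```bash
python3 - <<'E'
from h import *
st(); go(.557,.31,.181,168.3)
p=env.capture('scene');save(p,'s1.png',(256,100,456,300),3)
for n in('scene','top'):
    p=env.capture(n)
    for k in ('hook_seat',): print(n,[(x['uv'],x['score'],world(p,[x['uv']])[0].round(4)) for x in env.mark_of(p,k)])
    for x in env.trace(p,'drop_hook')[:1]:
        c=cloud(p,x['region']); 
        for lo,hi in((.19,.24),(.24,.3),(.3,.36)):
            a=c[(c[:,2]>lo)&(c[:,2]<hi)&(c[:,0]>.5)]
            if len(a): print(lo,len(a),np.median(a,0).round(4),((a[:,:2]-[.577,.306])@np.array([[.979,.203],[-.203,.979]]).T[:, :]).mean(0).round(4))
E
```

```text
5.8 [0.5576 0.3095 0.1821] [179.99   0.   168.51] [0.15 0.53 0.15] 0.0096 2.999977245926857
go [0.003 0.002 0.004] dr [0.    0.    0.005] rows>= 0.0 0.0
scene [([370.6, 247.3], 0.8, array([0.57  , 0.3078, 0.2059]))]
0.19 60 [0.5798 0.2997 0.2069] [ 0.0249 -0.0111]
0.24 70 [0.6441 0.2947 0.28  ] [ 0.0615 -0.0246]
0.3 56 [0.6424 0.2972 0.3329] [ 0.0612 -0.0216]
top []
0.19 81 [0.626  0.2949 0.2045] [ 0.0441 -0.021 ]
0.24 71 [0.6379 0.2894 0.27  ] [ 0.0574 -0.0288]
0.3 82 [0.6399 0.2925 0.3467] [ 0.0587 -0.0251]
```

View pics/s1.png

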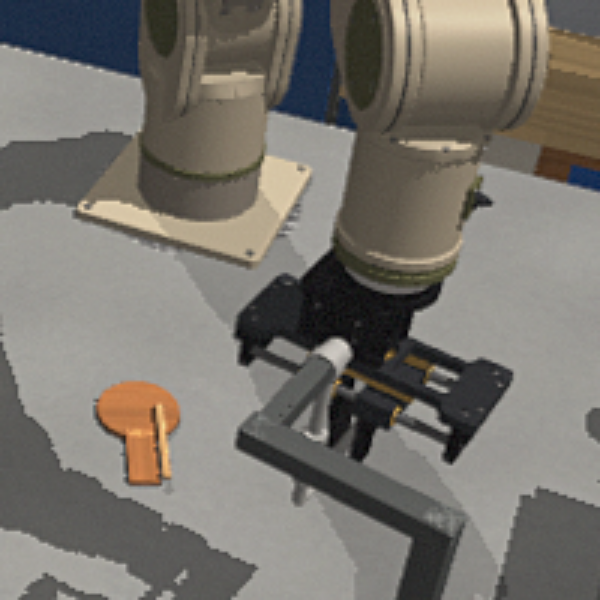

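The hook is gripped, as seen at about (310,440) in the crop. Its shank leans roughly 0.045 rad to -y, so I'm shifting it +5 mm before letting go.

Request:
{"op": "arm_command", "data": {"increments": [{"dr": [0,0,0],"slide": [0,0.01,0],"jaw": -0.9},{"dr": [0,0,0],"slide": [0,0.02,0],"jaw": -0.9},{"dr": [0,0,0],"slide": [0,0.02,0],"jaw": -0.9},{"dr": [0,0,0],"slide": [0,0.02,0],"jaw": -0.9}]}}

```text
time_s: 6.65
ee_pos: [0.5586, 0.3143, 0.182]
tool_rot: [3.142, -0.0, 2.941]
ft_force: [0.4, -0.6, -0.1]
finger_gap: 0.0098
grasp_force: 3.0
```

```bash
cat >> h.py <<'E'
def tilt(p,sel=.012):
    """shank tilt in hook frame from masked cloud: slope of y over z"""
    for x in env.trace(p,'drop_hook')[:1]:
        c=cloud(p,x['region']); X=(c[:,:2]-[.577,.306])@np.array([[.979,.203],[-.203,.979]])
        k=(X[:,0]>.045)&(X[:,0]<.085)&(c[:,2]>.225)&(c[:,2]<.33)&(abs(X[:,1])<.05)
        f=np.polyfit(c[k,2]-.34,X[k,1],1); print('shank',k.sum(),'tilt',-f[0].round(4),'y at pivot',f[1].round(4),'x',np.median(X[k,0]).round(4))
        k=(X[:,0]<.04)&(c[:,2]>.18)&(c[:,2]<.24)
        if k.sum()>5: print('arm',k.sum(),np.median(X[k],0).round(4),np.median(c[k,2]).round(4), 'x',X[k,0].min().round(3),'slope',np.polyfit(X[k,0],X[k,1],1).round(4))
E
python3 - <<'E'
from h import *
st()
for n in('scene','top'): tilt(env.capture(n))
E
```

```text
6.65 [0.5586 0.3143 0.182 ] [180.    -0.   168.52] [ 0.35 -0.6  -0.13] 0.0098 2.9997792094945908
shank 106 tilt 0.0157 y at pivot 0.0039 x 0.0681
arm 32 [-0.0086  0.0045] 0.2057 x -0.023 slope [0.0153 0.0042]
shank 96 tilt -0.0382 y at pivot 0.0015 x 0.0632
arm 16 [0.0341 0.0042] 0.2036 x 0.029 slope [-0.0887  0.007 ]
```

Request:
{"op": "arm_command", "data": {"increments": [{"dr": [0,0,0],"slide": [0,0,0],"jaw": -0.6},{"dr": [0,0,0],"slide": [0,0,0],"jaw": -0.2},{"dr": [0,0,0],"slide": [0,0,0],"jaw": 0.3},{"dr": [0,0,0],"slide": [0,0,0],"jaw": 1},{"dr": [0,0,0],"slide": [0,0,0],"jaw": 1},{"dr": [0,0,0],"slide": [0,0,0],"jaw": 1}]}}

```text
time_s: 7.6
ee_pos: [0.5586, 0.3143, 0.182]
tool_rot: [3.142, 0.0, 2.941]
ft_force: [-0.2, -0.3, -0.2]
finger_gap: 0.0595
grasp_force: 0.0
```

```bash
python3 - <<'E'
from h import *
st()
for i in range(8): 
    print(env.observe()['time_s']); tilt(env.capture('scene')) 
    env.capture('top')
st(); go(.557,.31,.29,168.3)
E
```

```text
7.6 [0.5586 0.3143 0.182 ] [180.     0.   168.52] [-0.22 -0.26 -0.18] 0.0595 0.0
7.6
shank 100 tilt 0.019 y at pivot 0.0035 x 0.0682
arm 79 [-0.0244  0.0046] 0.2066 x -0.041 slope [-0.0818  0.0014]
7.75
shank 50 tilt -0.01 y at pivot 0.0044 x 0.0686
arm 50 [-0.0278  0.0034] 0.2066 x -0.041 slope [0.0005 0.0031]
7.9
shank 97 tilt -0.0063 y at pivot 0.0039 x 0.0678
arm 77 [-0.0247  0.002 ] 0.2071 x -0.04 slope [0.0049 0.0016]
8.05
shank 90 tilt 0.0079 y at pivot 0.0032 x 0.0678
arm 69 [-0.024  0.003] 0.2062 x -0.041 slope [0.0084 0.0029]
8.2
shank 94 tilt 0.0159 y at pivot 0.0035 x 0.068
arm 66 [-0.0196  0.0049] 0.2061 x -0.039 slope [0.0096 0.0047]
8.35
shank 108 tilt 0.0053 y at pivot 0.0039 x 0.0682
arm 76 [-0.0226  0.0041] 0.2068 x -0.041 slope [0.0228 0.0043]
8.5
shank 93 tilt -0.0185 y at pivot 0.0044 x 0.0682
arm 59 [-0.0273  0.0017] 0.2062 x -0.04 slope [0.027  0.0022]
8.65
shank 94 tilt -0.0091 y at pivot 0.0039 x 0.0683
arm 60 [-0.0231  0.0017] 0.2066 x -0.04 slope [-0.0097  0.0018]
8.8 [0.5586 0.3144 0.182 ] [179.99  -0.   168.51] [-0.4  -0.74 -0.84] 0.0873 0.0
go [ 0.003 -0.018 -0.432] dr [ 0.    -0.     0.005] rows>= 1.7 0.0
```

The hook now swings only about ±0.015 rad with the fingers open, so step 2 is done. I'm retreating upward.

Request:
{"op": "arm_command", "data": {"increments": [{"dr": [0,0,0],"slide": [0,0,-0.22],"jaw": 1},{"dr": [0,0,0],"slide": [0,0,-0.44],"jaw": 1},{"dr": [0,0,0],"slide": [0,0,-0.52],"jaw": 1},{"dr": [0,0,0],"slide": [0,0,-0.52],"jaw": 1}]}}

```text
time_s: 9.3
ee_pos: [0.5592, 0.3146, 0.3136]
tool_rot: [3.139, 0.002, 2.941]
ft_force: [0.3, -0.1, -1.1]
finger_gap: 0.0866
grasp_force: 0.0
```

```bash
python3 - <<'E'
from h import *
st();tilt(env.capture('scene')) ; go(.595,.1,.28,185);go(.595,-.11,.22,201.8)
E
```

```text
9.3 [0.5592 0.3146 0.3136] [1.7987e+02 1.2000e-01 1.6851e+02] [ 0.3  -0.12 -1.07] 0.0866 0.0
shank 100 tilt -0.0017 y at pivot 0.0038 x 0.0683
arm 71 [-0.0246  0.002 ] 0.2064 x -0.041 slope [0.0288 0.0022]
go [-0.315 -0.81   0.123] dr [-0.001 -0.002 -0.366] rows>= 3.5 1.5
go [-0.482 -1.633  0.364] dr [-0.001 -0.002 -0.74 ] rows>= 7.0 3.1
```

Request:
{"op": "arm_command", "data": {"increments": [{"dr": [0,0,0],"slide": [0.0,-0.2,-0.05],"jaw": 1},{"dr": [0,0,-0.05],"slide": [0.0,-0.42,-0.05],"jaw": 1},{"dr": [0,0,-0.2],"slide": [-0.15,-0.62,-0.02],"jaw": 1},{"dr": [0,0,-0.36],"slide": [-0.31,-0.8,0.05],"jaw": 1},{"dr": [0,0,-0.5],"slide": [-0.38,-0.97,0.12],"jaw": 1},{"dr": [0,0,-0.5],"slide": [-0.38,-0.97,0.12],"jaw": 1}]}}

```text
time_s: 10.15
ee_pos: [0.6026, 0.0524, 0.2787]
tool_rot: [-3.14, -0.005, -2.955]
ft_force: [0.3, -0.1, 0.7]
finger_gap: 0.0866
grasp_force: 0.0
```

```bash
python3 - <<'E'
from h import *
st(); go(.595,-.11,.20,201.8)
E
```

```text
10.15 [0.6026 0.0524 0.2787] [-179.89   -0.3  -169.33] [ 0.3 -0.1  0.7] 0.0866 0.0
go [ 0.149 -0.632  0.317] dr [-0.002 -0.007 -0.247] rows>= 2.9 1.0
```

Request:
{"op": "arm_command", "data": {"increments": [{"dr": [0,0,-0.1],"slide": [0.05,-0.2,0.1],"jaw": 1},{"dr": [0,0,-0.2],"slide": [0.1,-0.42,0.2],"jaw": 1},{"dr": [0,-0.005,-0.247],"slide": [0.149,-0.6,0.29],"jaw": 1},{"dr": [0,-0.007,-0.247],"slide": [0.149,-0.632,0.317],"jaw": 1},{"dr": [0,-0.007,-0.247],"slide": [0.149,-0.632,0.317],"jaw": 1}]}}

```text
time_s: 10.78
ee_pos: [0.5966, -0.1035, 0.2016]
tool_rot: [3.141, 0.004, -2.756]
ft_force: [-0.5, 1.2, 0.2]
finger_gap: 0.0873
grasp_force: 0.0
```

```bash
python3 - <<'E'
from h import *
st(); go(.595,-.11,.126,201.8)
p=env.capture('scene'); save(p,'s2.png',(120,120,300,300),3)
print([(x['uv'],world(p,[x['uv']])[0]) for x in env.mark_of(p,'tote_grip')])
E
```

```text
10.775 [ 0.5966 -0.1035  0.2016] [ 179.95    0.22 -157.9 ] [-0.51  1.19  0.21] 0.0873 0.0
go [ 0.017 -0.022  0.302] dr [0.001 0.005 0.007] rows>= 1.2 0.0
[([213.7, 221.0], array([ 0.59826895, -0.09816637,  0.14470375]))]
```

View pics/s2.png

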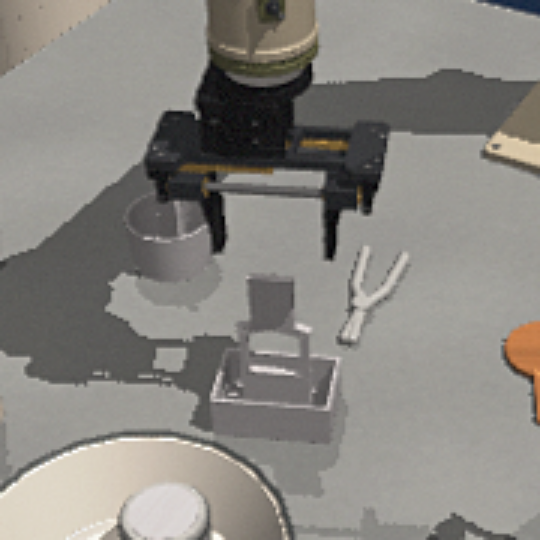

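The open fingers, at (215,230) and (330,240) in the crop, straddle the tab at (270,300). Descending.

Request:
{"op": "arm_command", "data": {"increments": [{"dr": [0,0,0],"slide": [0,0,0.12],"jaw": 1},{"dr": [0,0,0],"slide": [0,0,0.2],"jaw": 1},{"dr": [0,0,0],"slide": [0,0,0.2],"jaw": 1},{"dr": [0,0,0],"slide": [0,0,0.2],"jaw": 1}]}}

```text
time_s: 11.38
ee_pos: [0.5981, -0.1035, 0.154]
tool_rot: [-3.141, 0.007, -2.754]
ft_force: [0.0, 0.3, 0.6]
finger_gap: 0.0871
grasp_force: 0.0
```

```bash
python3 - <<'E'
from h import *
st(); go(.595,-.11,.126,201.8)
E
```

```text
11.375 [ 0.5981 -0.1035  0.154 ] [-179.95    0.4  -157.8 ] [0.05 0.29 0.63] 0.0871 0.0
go [ 0.022 -0.019  0.112] dr [-0.001  0.009  0.009] rows>= 0.5 0.1
```

Request:
{"op": "arm_command", "data": {"increments": [{"dr": [0,0.009,0.009],"slide": [0.022,-0.019,0.05],"jaw": 1},{"dr": [0,0.009,0.009],"slide": [0.022,-0.019,0.112],"jaw": 1},{"dr": [0,0.009,0.009],"slide": [0.022,-0.019,0.112],"jaw": 0.6},{"dr": [0,0.009,0.009],"slide": [0.022,-0.019,0.112],"jaw": 0.2},{"dr": [0,0.009,0.009],"slide": [0.022,-0.019,0.112],"jaw": 0},{"dr": [0,0.009,0.009],"slide": [0.022,-0.019,0.112],"jaw": -0.3},{"dr": [0,0.009,0.009],"slide": [0.022,-0.019,0.112],"jaw": -0.3},{"dr": [0,0.009,0.009],"slide": [0.022,-0.019,0.112],"jaw": -0.3}], "squeeze": 30}}

```text
time_s: 12.38
ee_pos: [0.5942, -0.1109, 0.1248]
tool_rot: [-3.141, -0.001, -2.763]
ft_force: [-0.1, -0.5, 0.3]
finger_gap: 0.0395
grasp_force: 30.0
```

Request:
{"op": "arm_command", "data": {"increments": [{"dr": [0,0,0],"slide": [0,0,-0.05],"jaw": -0.3},{"dr": [0,0,0],"slide": [0,0,-0.2],"jaw": -0.3},{"dr": [0,0,0],"slide": [0,0,-0.4],"jaw": -0.3},{"dr": [0,0,0],"slide": [0,0,-0.5],"jaw": -0.3},{"dr": [0,0,0],"slide": [0,0,-0.5],"jaw": -0.3}]}}

```text
time_s: 13.0
ee_pos: [0.5952, -0.1109, 0.2521]
tool_rot: [-3.14, 0.002, -2.763]
ft_force: [-0.3, 0.3, -4.0]
finger_gap: 0.0399
grasp_force: 30.0
```

```bash
python3 - <<'E'
from h import *
st()
p=env.capture('scene'); save(p,'s3.png',(120,80,300,260),3)
q=env.capture('top'); T=env.trace(q,'tote_grip')
for x in T[:2]:
    c=cloud(q,x['region']); print(x['score'],len(c),c.min(0),c.max(0))
for k in('tote_grip','tote_slot'):
    a=env.mark_of(p,k);b=env.mark_of(q,k); print(k,[ (x['uv'],world(p,[x['uv']])[0]) for x in a],[ (x['uv'],world(q,[x['uv']])[0]) for x in b])
    if a and b: print(tri(p,[a[0]['uv']],q,[b[0]['uv']]))
E
```

```text
13.0 [ 0.5952 -0.1109  0.2521] [-1.7989e+02  1.2000e-01 -1.5828e+02] [-0.26  0.28 -3.96] 0.0399 29.9815811868757
0.51 78 [ 0.54434623 -0.06693638  0.12257219] [ 0.61257051 -0.0447107   0.59318835]
tote_grip [([208.8, 180.4], array([ 0.5985563 , -0.1058785 ,  0.27473776]))] []
tote_slot [([206.0, 190.8], array([ 0.5998922 , -0.11529565,  0.23996971]))] [([123.5, 193.1], array([0.56976517, 0.30977626, 0.20102968]))]
(array([0.6558291 , 0.11563243, 0.41442264]), np.float64(0.32733608824401494))
```

View pics/s3.png

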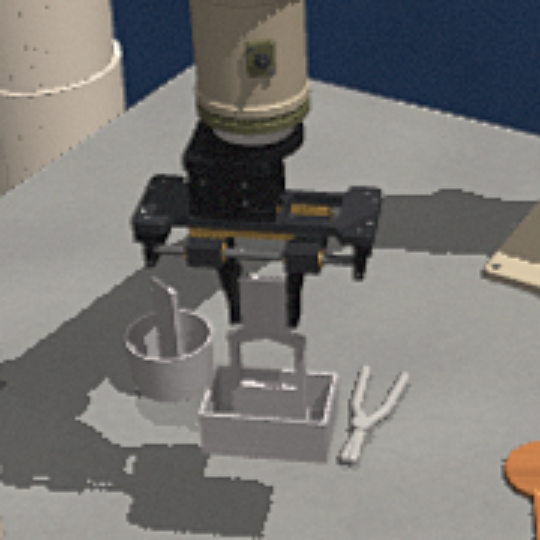

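The tote is held upright, and the tab sits between the fingers at (265,300). Moving to the pre-entry point in front of the hook tip.

```bash
python3 - <<'E'
from h import *
go(.52,.11,.25,185); go(.45,.335,.248,168.3)
E
```

```text
go [-0.052  0.929 -0.005] dr [-0.    -0.004  0.372] rows>= 3.7 1.6
go [-0.125  1.869  0.003] dr [-0.001 -0.004  0.743] rows>= 7.5 3.1
```

Request:
{"op": "arm_command", "data": {"increments": [{"dr": [0,0,0.02],"slide": [0,0.06,0],"jaw": -0.3},{"dr": [0,0,0.08],"slide": [-0.01,0.2,0],"jaw": -0.3},{"dr": [0,0,0.16],"slide": [-0.02,0.38,0],"jaw": -0.3},{"dr": [0,0,0.24],"slide": [-0.03,0.56,0],"jaw": -0.3},{"dr": [0,0,0.32],"slide": [-0.04,0.74,0],"jaw": -0.3},{"dr": [0,0,0.36],"slide": [-0.05,0.88,0],"jaw": -0.3},{"dr": [0,0,0.372],"slide": [-0.052,0.929,0],"jaw": -0.3},{"dr": [0,0,0.372],"slide": [-0.052,0.929,0],"jaw": -0.3}]}}

```text
time_s: 14.35
ee_pos: [0.5203, 0.1101, 0.2494]
tool_rot: [-3.14, -0.002, -3.053]
ft_force: [0.7, 0.2, -1.5]
finger_gap: 0.0397
grasp_force: 30.0
```

```bash
python3 - <<'E'
from h import *
st(); go(.45,.335,.248,168.3)
E
```

```text
14.35 [0.5203 0.1101 0.2494] [-1.7993e+02 -1.0000e-01 -1.7495e+02] [ 0.7   0.16 -1.45] 0.0397 29.981644595973194
go [0.201 0.921 0.005] dr [-0.002 -0.002  0.372] rows>= 3.8 1.6
```

Request:
{"op": "arm_command", "data": {"increments": [{"dr": [0,0,0.02],"slide": [0.03,0.06,0],"jaw": -0.3},{"dr": [0,0,0.08],"slide": [0.08,0.2,0],"jaw": -0.3},{"dr": [0,0,0.16],"slide": [0.13,0.38,0],"jaw": -0.3},{"dr": [0,0,0.24],"slide": [0.17,0.56,0],"jaw": -0.3},{"dr": [0,0,0.32],"slide": [0.2,0.74,0],"jaw": -0.3},{"dr": [0,0,0.36],"slide": [0.2,0.88,0],"jaw": -0.3},{"dr": [0,0,0.372],"slide": [0.2,0.92,0.005],"jaw": -0.3},{"dr": [0,0,0.372],"slide": [0.2,0.92,0.005],"jaw": -0.3},{"dr": [0,0,0.372],"slide": [0.2,0.92,0.005],"jaw": -0.3}]}}

```text
time_s: 15.48
ee_pos: [0.4517, 0.3327, 0.2482]
tool_rot: [-3.14, -0.001, 2.934]
ft_force: [-0.2, -0.3, -3.2]
finger_gap: 0.0397
grasp_force: 30.0
```

```bash
python3 - <<'E'
from h import *
st(); p=env.capture('scene'); tilt(p); q=env.capture('top');tilt(q)
for n,pp in(('scene',p),('top',q)):
  for k in('hook_seat','tote_slot','tote_grip'):
    print(n,k,[(x['uv'],round(x['score'],2),world(pp,[x['uv']])[0].round(4)) for x in env.mark_of(pp,k)])
save(p,'s4.png',(270,130,470,330),3)
xh=np.array([.979,-.203])
s=np.array([.5776,.309]); 
go(*(s-.02*xh),.248,168.3)
E
```

```text
15.475 [0.4517 0.3327 0.2482] [-1.7989e+02 -4.0000e-02  1.6811e+02] [-0.19 -0.33 -3.23] 0.0397 29.98122171498835
shank 82 tilt -0.0083 y at pivot 0.0039 x 0.068
arm 66 [-0.0303  0.0031] 0.2071 x -0.044 slope [0.0226 0.0032]
shank 98 tilt -0.0311 y at pivot 0.0006 x 0.0635
arm 134 [-0.0095  0.0017] 0.2048 x -0.046 slope [0.0144 0.0021]
scene hook_seat [([370.4, 249.3], 0.7, array([0.5756, 0.309 , 0.2049]))]
scene tote_slot [([393.5, 213.8], 0.79, array([0.1601, 0.3067, 0.0024]))]
scene tote_grip [([399.5, 206.8], 0.82, array([0.4584, 0.3393, 0.2576]))]
top hook_seat [([125.8, 193.9], 0.74, array([ 0.5851,  0.3648, -0.0031]))]
top tote_slot [([108.3, 239.4], 0.82, array([0.4595, 0.2809, 0.3873]))]
top tote_grip [([100.6, 240.8], 0.79, array([0.4569, 0.2856, 0.4194]))]
go [-0.438  0.003  0.001] dr [-0.002 -0.001 -0.001] rows>= 1.8 0.0
```

View pics/s4.png

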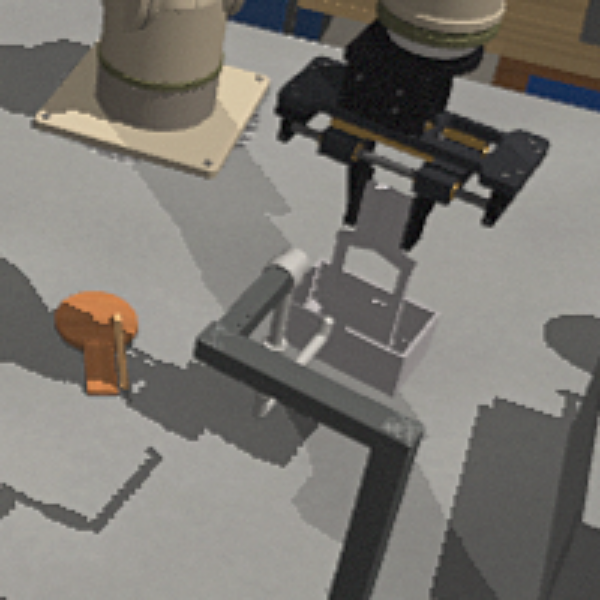

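The hook tip, at (328,322) in the crop, points at the slot opening at (375,280), and their heights match. Driving in slowly.

Request:
{"op": "arm_command", "data": {"increments": [{"dr": [0,0,0],"slide": [-0.05,0,0],"jaw": -0.3},{"dr": [0,0,0],"slide": [-0.11,0,0],"jaw": -0.3},{"dr": [0,0,0],"slide": [-0.17,0,0],"jaw": -0.3},{"dr": [0,0,0],"slide": [-0.23,0,0],"jaw": -0.3},{"dr": [0,0,0],"slide": [-0.29,0,0],"jaw": -0.3},{"dr": [0,0,0],"slide": [-0.35,0,0],"jaw": -0.3},{"dr": [0,0,0],"slide": [-0.41,0,0],"jaw": -0.3},{"dr": [0,0,0],"slide": [-0.46,0,0],"jaw": -0.3},{"dr": [0,0,0],"slide": [-0.49,0,0],"jaw": -0.3},{"dr": [0,0,0],"slide": [-0.49,0,0],"jaw": -0.3}]}}

```text
time_s: 17.23
ee_pos: [0.5709, 0.3095, 0.2479]
tool_rot: [-3.14, -0.001, 2.936]
ft_force: [0.4, 0.2, -2.3]
finger_gap: 0.0397
grasp_force: 30.0
```

```bash
python3 - <<'E'
from h import *
st(); p=env.capture('scene'); tilt(p); q=env.capture('top');tilt(q)
save(p,'s5.png',(290,150,440,300),4)
xh=np.array([.979,-.203]); s=np.array([.5776,.309]); print((env.observe()['ee_pos'][:2]-s)@np.array([[.979,.203],[-.203,.979]]))
go(*(s-.005*xh),.223,168.3)
E
```

```text
17.225 [0.5709 0.3095 0.2479] [-1.7991e+02 -7.0000e-02  1.6822e+02] [ 0.39  0.18 -2.32] 0.0397 29.981331853196025
shank 64 tilt 0.0097 y at pivot 0.0034 x 0.0683
arm 33 [-0.0111  0.0032] 0.2061 x -0.025 slope [-0.0037  0.003 ]
shank 87 tilt -0.0368 y at pivot -0.0002 x 0.0633
[-0.00758248 -0.00040755]
go [-0.01   0.002  0.101] dr [-0.001 -0.002 -0.   ] rows>= 0.4 0.0
```

View pics/s5.png

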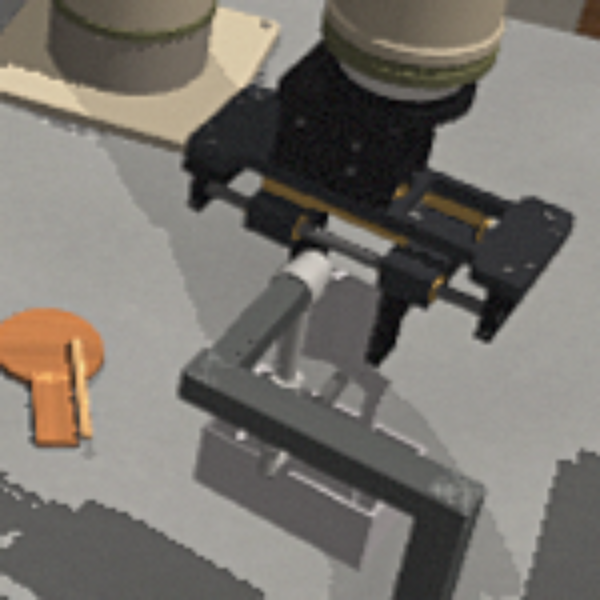

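The arm passes through the slot and nothing touches. Lowering.

Request:
{"op": "arm_command", "data": {"increments": [{"dr": [0,0,0],"slide": [0,0,0.02],"jaw": -0.3},{"dr": [0,0,0],"slide": [0,0,0.04],"jaw": -0.3},{"dr": [0,0,0],"slide": [0,0,0.06],"jaw": -0.3},{"dr": [0,0,0],"slide": [0,0,0.075],"jaw": -0.3},{"dr": [0,0,0],"slide": [0,0,0.085],"jaw": -0.3},{"dr": [0,0,0],"slide": [0,0,0.088],"jaw": -0.3},{"dr": [0,0,0],"slide": [0,0,0.088],"jaw": -0.3},{"dr": [0,0,0],"slide": [0,0,0.088],"jaw": -0.3}], "squeeze": 15}}

```text
time_s: 18.42
ee_pos: [0.5706, 0.3097, 0.2263]
tool_rot: [-3.141, -0.001, 2.936]
ft_force: [-0.7, 0.7, -2.2]
finger_gap: 0.0396
grasp_force: 15.0
```

Request:
{"op": "arm_command", "data": {"increments": [{"dr": [0,0,0],"slide": [0,0,0.006],"jaw": -0.3},{"dr": [0,0,0],"slide": [0,0,0.012],"jaw": -0.3},{"dr": [0,0,0],"slide": [0,0,0.012],"jaw": -0.3},{"dr": [0,0,0],"slide": [0,0,0.012],"jaw": -0.3}]}}

```text
time_s: 18.92
ee_pos: [0.5705, 0.3097, 0.2231]
tool_rot: [-3.14, -0.001, 2.936]
ft_force: [-0.7, 1.0, -2.9]
finger_gap: 0.0396
grasp_force: 15.0
```

Not in contact yet, so I'm going on in small steps.

Request:
{"op": "arm_command", "data": {"increments": [{"dr": [0,0,0],"slide": [0,0,0.004],"jaw": -0.3},{"dr": [0,0,0],"slide": [0,0,0.008],"jaw": -0.3},{"dr": [0,0,0],"slide": [0,0,0.008],"jaw": -0.3},{"dr": [0,0,0],"slide": [0,0,0.008],"jaw": -0.3}]}}

```text
time_s: 19.42
ee_pos: [0.5707, 0.3101, 0.222]
tool_rot: [-3.141, -0.0, 2.937]
ft_force: [-1.0, -0.1, 6.4]
finger_gap: 0.0403
grasp_force: 15.0
```

```bash
python3 - <<'E'
from h import *
for i in range(5): st(); p=env.capture('scene')
tilt(p)
E
```

```text
19.425 [0.5707 0.3101 0.222 ] [-1.7999e+02 -1.0000e-02  1.6825e+02] [-1.03 -0.06  6.43] 0.0403 14.979872623225674
19.475 [0.5707 0.31   0.2219] [-1.7999e+02 -1.0000e-02  1.6825e+02] [-1.67  1.12  5.22] 0.04 14.97997029509861
19.525 [0.5707 0.31   0.222 ] [-1.7999e+02 -1.0000e-02  1.6825e+02] [-0.94  0.26  5.5 ] 0.0397 14.979859652230516
19.575 [0.5707 0.31   0.2219] [-1.7999e+02 -1.0000e-02  1.6825e+02] [-1.32  0.54  6.05] 0.0401 14.979871189570986
19.625 [0.5707 0.31   0.222 ] [-1.7999e+02 -1.0000e-02  1.6825e+02] [-1.38  0.32  5.98] 0.0398 14.97989249357488
shank 110 tilt 0.006 y at pivot 0.0041 x 0.0682
arm 13 [ 0.001  -0.0128] 0.207 x -0.009 slope [ 1.1814 -0.0116]
```

It is seated with about 6 N upward on the tool. I'll ease off slightly and open the fingers gently.

Request:
{"op": "arm_command", "data": {"increments": [{"dr": [0,0,0],"slide": [0,0,-0.003],"jaw": -0.3},{"dr": [0,0,0],"slide": [0,0,-0.003],"jaw": -0.08},{"dr": [0,0,0],"slide": [0,0,-0.003],"jaw": 0.0},{"dr": [0,0,0],"slide": [0,0,-0.003],"jaw": 0.15},{"dr": [0,0,0],"slide": [0,0,-0.003],"jaw": 0.4},{"dr": [0,0,0],"slide": [0,0,-0.003],"jaw": 0.8},{"dr": [0,0,0],"slide": [0,0,-0.003],"jaw": 1},{"dr": [0,0,0],"slide": [0,0,-0.003],"jaw": 1}]}}

```text
time_s: 20.72
ee_pos: [0.5705, 0.3097, 0.2219]
tool_rot: [-3.14, -0.001, 2.936]
ft_force: [0.3, 0.1, 0.0]
finger_gap: 0.0816
grasp_force: 0.0
```

```bash
python3 - <<'E'
from h import *
st()
for i in range(4): p=env.capture('scene'); tilt(p)
q=env.capture('top')
for n,pp in(('scene',p),('top',q)):
  for k in('hook_seat','tote_slot','tote_grip'): print(n,k,[(x['uv'],round(x['score'],2),world(pp,[x['uv']])[0].round(4)) for x in env.mark_of(pp,k)])
save(p,'s6.png',(290,150,440,300),4)
E
```

```text
20.725 [0.5705 0.3097 0.2219] [-1.7993e+02 -6.0000e-02  1.6825e+02] [0.27 0.11 0.01] 0.0816 0.0
shank 84 tilt -0.008 y at pivot 0.0039 x 0.0679
shank 77 tilt -0.0059 y at pivot 0.0033 x 0.0683
shank 67 tilt 0.0016 y at pivot 0.0037 x 0.0687
shank 75 tilt -0.0112 y at pivot 0.004 x 0.0688
scene hook_seat [([369.0, 251.7], 0.64, array([0.7422, 0.3268, 0.3515]))]
scene tote_slot [([369.4, 247.1], 0.76, array([0.5735, 0.3055, 0.2085]))]
scene tote_grip [([372.2, 241.0], 0.76, array([0.5752, 0.3087, 0.2304])), ([368.1, 249.2], 0.37, array([0.5768, 0.3041, 0.204 ]))]
top hook_seat []
top tote_slot []
top tote_grip []
```

View pics/s6.png

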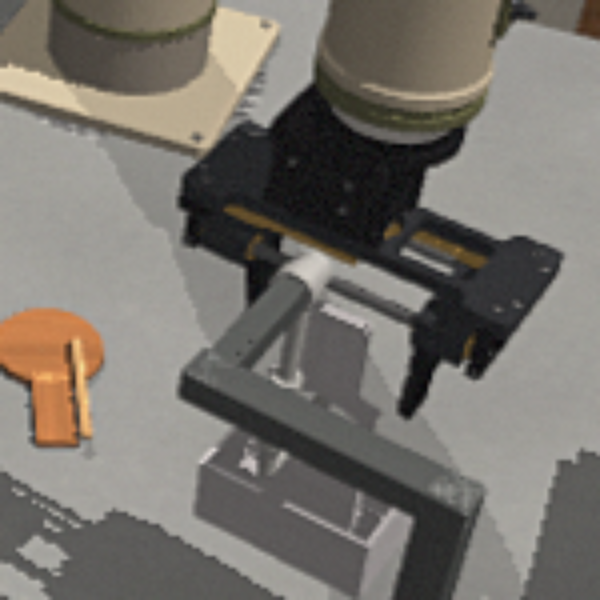

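Released: the tote hangs with the tab at (340,350), clear of both fingers. Retreating straight up, then back.

Request:
{"op": "arm_command", "data": {"increments": [{"dr": [0,0,0],"slide": [0,0,-0.05],"jaw": 1},{"dr": [0,0,0],"slide": [0,0,-0.15],"jaw": 1},{"dr": [0,0,0],"slide": [0,0,-0.28],"jaw": 1},{"dr": [0,0,0],"slide": [0,0,-0.4],"jaw": 1},{"dr": [0,0,0],"slide": [0.1,0,-0.45],"jaw": 1},{"dr": [0,0,0],"slide": [0.3,0,-0.45],"jaw": 1},{"dr": [0,0,0],"slide": [0.5,0,-0.45],"jaw": 1},{"dr": [0,0,0],"slide": [0.5,0,-0.45],"jaw": 1}]}}

```text
time_s: 22.48
ee_pos: [0.4451, 0.3373, 0.3364]
tool_rot: [3.14, -0.001, 2.942]
ft_force: [0.7, 0.1, -0.6]
finger_gap: 0.0871
grasp_force: 0.0
```

```bash
python3 - <<'E'
from h import *
st()
for i in range(5): p=env.capture('scene'); tilt(p)
q=env.capture('top'); tilt(q)
for n,pp in(('scene',p),('top',q)):
  for k in('hook_seat','tote_slot','tote_grip'): print(n,k,[(x['uv'],round(x['score'],2),world(pp,[x['uv']])[0].round(4)) for x in env.mark_of(pp,k)])
im=np.hstack([cv2.resize(p['img'][150:300,290:440],(400,400)),cv2.resize(q['img'][120:240,60:180],(400,400))])
cv2.imwrite('pics/f.png',im[...,::-1])
E
```

```text
22.475 [0.4451 0.3373 0.3364] [ 1.7992e+02 -5.0000e-02  1.6854e+02] [ 0.67  0.12 -0.55] 0.0871 0.0
shank 97 tilt 0.0071 y at pivot 0.0028 x 0.0684
arm 11 [-0.0004 -0.0021] 0.2064 x -0.008 slope [ 2.5516 -0.008 ]
shank 105 tilt 0.002 y at pivot 0.0034 x 0.0682
arm 25 [-0.0011 -0.0121] 0.2107 x -0.006 slope [ 1.991  -0.0071]
shank 92 tilt 0.0048 y at pivot 0.0035 x 0.0681
shank 8 tilt -0.0939 y at pivot 0.0121 x 0.0641
arm 223 [-0.0018  0.0076] 0.2202 x -0.01 slope [-1.4908  0.005 ]
shank 98 tilt -0.0345 y at pivot 0.0008 x 0.0632
arm 102 [-0.0159  0.0011] 0.2047 x -0.045 slope [0.0318 0.0016]
scene hook_seat [([368.7, 250.3], 0.59, array([0.5825, 0.3066, 0.2066]))]
scene tote_slot [([367.8, 247.3], 0.69, array([0.5752, 0.3023, 0.2079]))]
scene tote_grip [([369.5, 244.9], 0.71, array([0.5769, 0.305 , 0.2181])), ([373.3, 239.1], 0.56, array([0.576 , 0.3102, 0.2376]))]
top hook_seat [([124.3, 193.4], 0.63, array([0.5638, 0.289 , 0.263 ]))]
top tote_slot [([121.3, 190.3], 0.91, array([0.5709, 0.2967, 0.2621]))]
top tote_grip [([120.0, 190.4], 0.58, array([0.5704, 0.2991, 0.2642])), ([126.9, 191.7], 0.5, array([0.5695, 0.2886, 0.2444]))]
```

View pics/f.png

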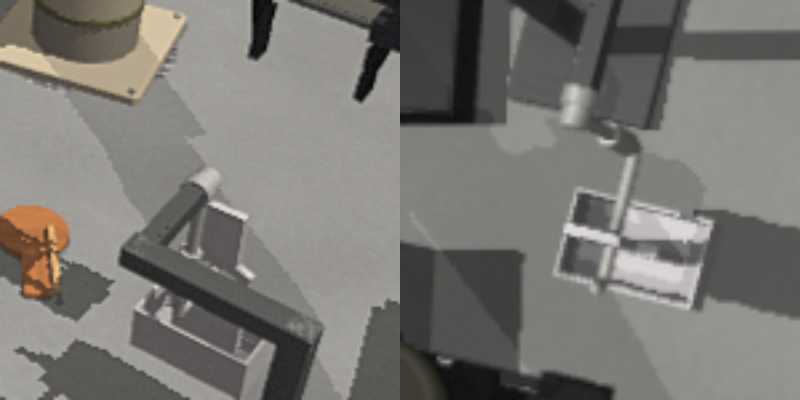

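The tote hangs on the bar with the gripper clear. I'm checking its tilt and motion numerically from the top view.

```bash
python3 - <<'E'
from h import *
for i in range(4):
    q=env.capture('top')
    m=np.zeros((384,512),bool); m[160:225,95:165]=1
    c=cloud(q,m); X=(c[:,:2]-[.5776,.309])@np.array([[.979,.203],[-.203,.979]])
    for n,lo,hi in(('tab',.255,.275),('rim',.12,.155),('floor',.09,.118)):
        k=(c[:,2]>lo)&(c[:,2]<hi)&(abs(X[:,0])<.06)&(abs(X[:,1])<.09)
        if k.sum()<5: continue
        f=np.linalg.lstsq(np.c_[X[k],np.ones(k.sum())],c[k,2],rcond=None)[0]
        print(n,k.sum(),X[k].min(0).round(4),X[k].max(0).round(4),c[k,2].mean().round(4),'slopes',f[:2].round(3))
    p=env.capture('scene');tilt(p)
E
```

```text
tab 71 [-0.0092 -0.0249] [0.0597 0.0134] 0.2648 slopes [0.055 0.084]
rim 285 [-0.0411 -0.0585] [0.0305 0.0542] 0.138 slopes [-0.009  0.016]
floor 760 [-0.0405 -0.0573] [0.0281 0.0527] 0.1017 slopes [0.007 0.018]
shank 105 tilt -0.0171 y at pivot 0.0042 x 0.0681
arm 18 [-0.0014 -0.0017] 0.2068 x -0.005 slope [ 1.25  -0.005]
tab 72 [-0.0093 -0.0248] [0.0599 0.0158] 0.2645 slopes [0.027 0.054]
rim 289 [-0.0411 -0.0575] [0.0306 0.0561] 0.1376 slopes [-0.011  0.008]
floor 755 [-0.0406 -0.0565] [0.0281 0.0549] 0.1017 slopes [0.01  0.026]
shank 89 tilt 0.0166 y at pivot 0.0028 x 0.0681
tab 76 [-0.0093 -0.0243] [0.06   0.0148] 0.2642 slopes [0.029 0.058]
rim 285 [-0.0412 -0.0553] [0.0305 0.0572] 0.1375 slopes [-0.017  0.022]
floor 751 [-0.0411 -0.0539] [0.0289 0.0563] 0.1015 slopes [0.005 0.024]
shank 93 tilt -0.0103 y at pivot 0.0043 x 0.0681
tab 73 [-0.0093 -0.0247] [0.06   0.0164] 0.2648 slopes [0.039 0.036]
rim 279 [-0.0413 -0.0553] [0.0306 0.0578] 0.1374 slopes [-0.016  0.022]
floor 758 [-0.0412 -0.0535] [0.0281 0.0573] 0.1015 slopes [0.021 0.032]
shank 102 tilt -0.0035 y at pivot 0.004 x 0.068
```

```bash
python3 -c "
from h import *
st(); print(env.close_job())"
```

```text
23.975 [0.4483 0.3353 0.3345] [-1.7993e+02 -6.0000e-02  1.6824e+02] [-0.09  1.26 -0.4 ] 0.0871 0.0
the job is handed in; nothing more can be done
None
```

I calmed the hook and let it hang still, then hung the tote upright by its slot on it, with the gripper clear. I handed the job in at about 24 s and the script returned no verdict; my last measurements had the tote tilted about 0.03 rad and the hook swinging about 0.02 rad.

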